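Lay a kit carton into the label reader's tray

TASK

Slide the standing kit carton squarely up against the front edge of the low metal tray, then push high on its label side so that it tips over that edge and lies in the tray with the label facing up. Then slide it along between the blue guides and press it firmly against the reader's orange spring stop, with about 12 N (at least 7, never more than 18), and leave it lying there. Do not push the carton with more than 25 N at any time, and leave the other things on the bench alone.

Things in the scene. Friction and masses are not known exactly. Their poses are not given: they have to be found in the camera images.
- carton: brown kit carton, upright at the start, 95 deep (its x), 110 wide (y), 130 tall (z), 0.35 to 0.8 kg; too thick to grasp, it is pushed. Origin: centre of its underside as it stands. White label with black bars on its -x face; +x faces the tray. Friction 0.24 to 0.36: pushed at 70 mm height it slides upright; it tips only against the tray's edge, and past 44 degrees of lean falls by itself
- tray: fixed aluminium slab, 200 long (its x), 210 wide (y), 15 thick, yellow line along its front edge. Origin: on the bench at the middle of the upright front face that the carton's base must meet; +x runs into the tray, z up. Blue guide bars stand 18 above the slab from x = 30 to 200, inner faces at y = +-72: the lying carton has 17 to spare on either side
- reader: white box 150 x 240 x 95 tall, fixed at the tray's far end. Origin: on the bench, on the tray's centre line at tray x = 200; +x away from the tray. Before it stands an orange stop plate, 100 wide, 25 to 75 above the bench. The plate's rest position is adjustable and not measured: its face is anywhere 16 to 56 before the origin; feel for it. It is a spring, 4 N per mm, that gives up to 12
- amber: bystander: amber glass bottle with blue cap, 60 diameter, 125 tall; origin at the centre of its underside
- beaker: bystander: glass beaker, 72 diameter, 85 tall; origin at the centre of its underside
- tiprack: bystander: closed blue tip box, 85 by 120 by 50 tall; origin at the centre of its underside
Things that resemble listed ones, but are neither listed nor needed, are in the scene too. Of the things shaped like the carton, the brown one is meant.

How it is judged:
By the outcome, as a careful person would: the job done as asked, in the order asked, and still so for the second after the job is handed in, with the robot touching nothing.
It also fails if it takes over 72 s, if anything falls off the work surface, if the arm or the gripper's body presses on something with over 40 N, if the wrist force passes 120 N, or if a joint passes its speed limit or range.

ROBOT

A 6-joint arm with a two-finger parallel gripper is mounted at the origin on the work surface. World frame = base frame: x ahead of the robot, y to its left, z up, the work surface at z = 0. Lengths are in m, angles in degrees, forces in N, time in s.
With the tool pointing down it reaches from about 0.3 to 0.875 m from the base axis. Payload 6.4 kg.
Tool frame: the origin (TCP) lies midway between the tips of the shut fingers; the grasp point (between the pads) lies 19 mm behind it; z points along the fingers, y is the direction in which the jaws open and shut (so a half turn about z gives the same grasp; the last joint's range is limited). The gripper opens to 85 mm and grips with 20 to 120 N. Pads are 22 mm wide; open, the fingers measure 114 mm over their backs; the gripper's body (76 mm by 85 mm) begins 54 mm behind the grasp point. The pads swing forward as they close: fully open they stand 13 mm farther back than shut.
Start: joints at [-80.117, 10.359, 92.074, -0, 77.567, -11.82], TCP at [0.213, -0.534, 0.231] pointing down, gripper open.
Joint ranges: [-171.53, 171.53], [-51.25, 118.39], [17.06, 147.69], [-65.23, 245.23], [0, 150.52], [-178.68, 178.68]. Speed limits (degrees/s): [147.25, 147.25, 172.46, 180, 180, 180].

INTERFACE

Orientations are given as a 3x3 rotation matrix whose columns are the frame's x, y, z axes.
In Python, from cell import bot gives the robot as it stands. The module is installed in compiled form; this text tells all that it offers.
- The arm moves only by the tool send_rows, never from a script. Its arguments are lists of equal length, an entry for each row: "gripper": the gripper command: -1 is fully open, 1 is shut, values between are in proportion; "slide": the shift along the tool's x, y, z in mm, a list of three; "yaw": the turn about the tool's z in rad. A call has 1 to 12 rows; each row shifts and turns the commanded pose from where the row before left it, along the tool's axes as they then stand; what a row does not reach is not made up. A row lasts 1/8 s, in which the tool goes at most 62.5 mm and 10.7 degrees, less where a joint would pass 70% of its speed; a pose out of reach is approached as far as the arm can. A call is refused whole if a number of a shift passes 62.5 or a number of a turn 0.188, either way. A call with a gripper value outside its range is refused whole. The fingers move at their own pace and stop on an object; "grip_force" is the grip in N (left out, the last holds). Time passes only in rows, so rows that do not move let the fingers close. It gives the time, the measured TCP pose, the force and the opening at its end, in the units of the state.
- bot.sense(): the state, without advancing time (a new reading comes with each control period).
- bot.snapshot(name): name is "scene" or "side" or "wrist"; returns a dict with "img" (420x560x3 uint8, red, green, blue), "fx", "fy", "cx", "cy" (pixels), "R" (3x3) and "t" (3): a world point X has camera coordinates R X + t; the wrist camera has in their place "hand_eye" (4x4, takes a point from camera to tool coordinates, whose origin is the TCP and whose axes are the flange's). Camera axes: x right, y down, z forward; pixel columns grow to the right and rows downward; lengths in m; the calibration is good to about 2 mm. A picture is of the moment at which its call begins: read the wrist's pose just before it. There is no depth.
- bot.sign_off(): hands the job in, once; it reports no verdict.
The state is a dict: "time_s": time; "q": joint angles; "qvel": joint speeds; "joint_efforts": joint torques, N m; "ee_pos": TCP position; "orientation": TCP orientation; "contact_force": force on the tool from outside, world axes, zero at the start; "torque": the same for the moment, N m; "opening": opening from 0.0 (shut) to 1.0 (fully open).
Only numpy, scipy, OpenCV 4.12 (cv2) and the standard library are available. Lean on these libraries where they do the work, as an engineer would, in place of code of your own. Each camera call takes 0.05 s, during which the arm holds its last target. There are 200 camera calls.

## Working session

There is one attempt and no reset: what is moved stays moved. The work goes in short steps, Python scripts to look and compute and a tool call to move; the robot and the scene stay as the last step left them, time stands still between calls to the robot, and variables do not carry over. Pictures are saved under pics/ and viewed, about 8 in all and at most 12, crops included, and the job is handed in when it is done.

Besides the shell and the picture viewer there is one more tool, called after "Call:" as name(argument=value, ...) on one line, values as JSON. send_rows: Moves the arm, as the interface text tells. Its arguments: {"type":"object","properties":{"gripper":{"type":"array","items":{"type":"number"}},"slide":{"type":"array","items":{"type":"array","items":{"type":"number"}}},"yaw":{"type":"array","items":{"type":"number"}},"grip_force":{"type":"number"}},"required":["gripper","slide","yaw"]}

```bash
mkdir -p pics
python3 - <<'E'
from cell import bot
import cv2,pickle,numpy as np
d={}
for n in("scene","side"):
    s=bot.snapshot(n);d[n]=s;cv2.imwrite(f"pics/{n}0.png",s["img"][:,:,::-1])
    print(n,s["fx"],s["fy"],s["cx"],s["cy"],np.round(-s["R"].T@s["t"],3),np.round(s["R"],3).tolist())
pickle.dump(d,open("d0.pkl","wb"))
s=bot.sense();print(s)
E
```

```text
scene 416.56627980364584 416.56627980364584 280.6148312101554 210.79287759204806 [0.878 0.017 0.941] [[-0.124, 0.992, 0.001], [0.946, 0.119, -0.301], [-0.298, -0.036, -0.954]]
side 543.8049628071308 543.8049628071308 280.6173767163367 213.59123913606848 [0.395 0.744 1.034] [[-0.976, -0.22, -0.003], [-0.168, 0.755, -0.634], [0.142, -0.618, -0.774]]
{'time_s': 0.1, 'q': array([-8.01159096e+01,  1.03990941e+01,  9.21242035e+01,  1.67236814e-03,
        7.75706564e+01, -1.18210807e+01]), 'qvel': array([-0.00223216, -0.10965402, -0.14557356, -0.01832765,  0.00086736,
        0.02698174]), 'joint_efforts': array([ 2.35261905e-05, -4.45877552e+01, -3.52239239e+01, -3.88716189e-04,
        4.05160550e-03,  1.92722263e-05]), 'ee_pos': array([ 0.2125812, -0.5337245,  0.2304745]), 'orientation': array([[ 9.29101575e-01,  3.69824551e-01, -2.53400444e-04],
       [ 3.69824459e-01, -9.29100234e-01,  1.62035800e-03],
       [ 3.63813756e-04, -1.59919085e-03, -9.99998655e-01]]), 'contact_force': array([ 0.16978653, -0.90885718, -0.61440823]), 'torque': array([-0.01239841,  0.00621042,  0.01715854]), 'opening': 0.9990675776703325}
```

View pics/scene0.png

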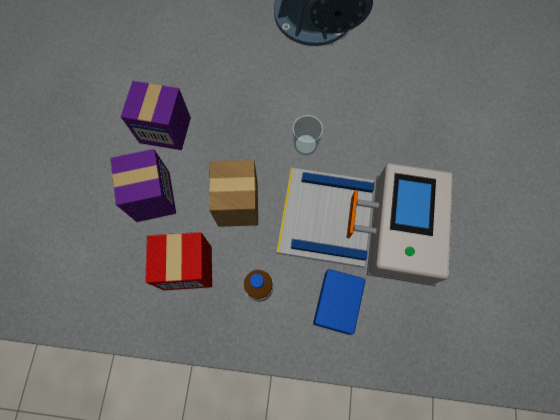

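View pics/side0.png

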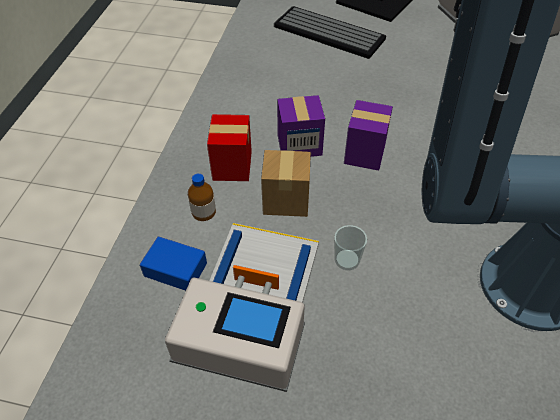

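The scene view shows the brown carton at (233,192), the tray at (330,215) with its yellow front edge at x≈285, and the reader at (415,222). The lookalikes are the purple boxes at (157,115) and (145,185) and the red box at (180,260). The beaker is at (307,135), the amber bottle at (258,285) and the blue tip box at (340,300). I choose the brown carton and will check it in a close crop.

```bash
cat > h.py <<'E'
import numpy as np,cv2
def ray(s,uv,z):
    uv=np.atleast_2d(np.asarray(uv,float));d=np.c_[(uv[:,0]-s["cx"])/s["fx"],(uv[:,1]-s["cy"])/s["fy"],np.ones(len(uv))]@s["R"]
    c=-s["R"].T@s["t"];return c+d*((z-c[2])/d[:,2])[:,None]
def mask(s,lo,hi,roi):
    h=cv2.cvtColor(s["img"],cv2.COLOR_RGB2HSV);m=cv2.inRange(h,lo,hi);r=np.zeros_like(m);x0,y0,x1,y1=roi;r[y0:y1,x0:x1]=m[y0:y1,x0:x1];return r
def big(m,n=1):
    c=cv2.findContours(m,cv2.RETR_EXTERNAL,cv2.CHAIN_APPROX_NONE)[0];return sorted(c,key=cv2.contourArea)[::-1][:n]
E
python3 - <<'E'
import pickle;from h import *
d=pickle.load(open("d0.pkl","rb"))
for n,roi,ty in(("scene",(195,145,270,240),(270,150,310,270)),("side",(255,140,320,225),(220,215,325,250))):
    s=d[n]
    c=cv2.convexHull(big(mask(s,(8,50,50),(25,200,255),roi))[0]);p=cv2.approxPolyDP(c,2.5,True)[:,0]
    print(n,"carton hull",p.tolist());print(" z0",np.round(ray(s,p,0)[:,:2],3).tolist());print(" z.13",np.round(ray(s,p,.13)[:,:2],3).tolist())
    m=mask(s,(20,90,120),(35,255,255),ty);q=cv2.findNonZero(m)
    if q is not None:
        r=cv2.minAreaRect(q);b=cv2.boxPoints(r);print(" yellow",r,np.round(ray(s,b,.015)[:,:2],3).tolist())
    for c in big(mask(s,(105,150,40),(125,255,255),(280,165,378,262) if n=="scene" else(210,225,320,300)),2):
        b=cv2.boxPoints(cv2.minAreaRect(c));print(" blue",np.round(ray(s,b,.033)[:,:2],3).tolist())
    for nm,z,lo,hi,roi2 in(("orange",.075,(5,200,150),(14,255,255),(330,180,365,250) if n=="scene" else(220,255,290,300)),):
        for c in big(mask(s,lo,hi,roi2)):
            b=cv2.boxPoints(cv2.minAreaRect(c));print(nm,b.tolist(),np.round(ray(s,b,z)[:,:2],3).tolist())
s=d["scene"]
for nm,uv,z in(("amber",(257,281),.125),("beaker",(308,127),.085),("tip",(340,300),.05)):print(nm,ray(s,uv,z))
a=cv2.resize(d["scene"]["img"][145:275,195:395],None,fx=4,fy=4,interpolation=cv2.INTER_CUBIC);cv2.imwrite("pics/crop1.png",a[:,:,::-1])
E
```

```text
scene carton hull [[253, 160], [257, 224], [219, 226], [209, 210], [210, 161]]
 z0 [[0.462, -0.103], [0.623, -0.07], [0.639, -0.157], [0.603, -0.187], [0.478, -0.207]]
 z.13 [[0.52, -0.086], [0.658, -0.058], [0.672, -0.133], [0.641, -0.159], [0.533, -0.176]]
 yellow ((284.4449768066406, 209.99066162109375), (1.9903749227523804, 85.32569122314453), 9.637537002563477) [[0.686, -0.016], [0.478, -0.008], [0.478, -0.003], [0.687, -0.011]]
 blue [[0.677, 0.016], [0.657, 0.016], [0.663, 0.185], [0.683, 0.183]]
 blue [[0.516, 0.022], [0.493, 0.023], [0.5, 0.19], [0.522, 0.188]]
orange [[349.5445251464844, 231.9474639892578], [354.4058532714844, 189.8160858154297], [357.4043884277344, 190.1620635986328], [352.5430603027344, 232.29344177246094]] [[0.636, 0.137], [0.539, 0.14], [0.539, 0.147], [0.636, 0.143]]
side carton hull [[310, 152], [307, 215], [263, 214], [261, 176], [264, 151]]
 z0 [[0.554, -0.31], [0.52, -0.092], [0.626, -0.071], [0.662, -0.195], [0.677, -0.287]]
 z.13 [[0.534, -0.177], [0.504, 0.013], [0.597, 0.031], [0.628, -0.077], [0.641, -0.157]]
 yellow ((275.53033447265625, 232.35519409179688), (87.08960723876953, 1.5706171989440918), 11.821488380432129) [[0.686, -0.013], [0.686, -0.018], [0.478, -0.01], [0.478, -0.006]]
 blue [[0.68, 0.16], [0.674, 0.012], [0.65, 0.018], [0.657, 0.165]]
 blue [[0.516, 0.166], [0.51, 0.02], [0.49, 0.023], [0.497, 0.168]]
orange [[232.95294189453125, 267.2117919921875], [233.49411010742188, 264.7764892578125], [278.2823486328125, 274.72943115234375], [277.7411804199219, 277.16473388671875]] [[0.637, 0.142], [0.637, 0.136], [0.539, 0.14], [0.539, 0.146]]
amber [[ 0.77118504 -0.04185648  0.125     ]]
beaker [[0.40201319 0.02179355 0.085     ]]
tip [[0.77895838 0.13138191 0.05      ]]
```

View pics/crop1.png

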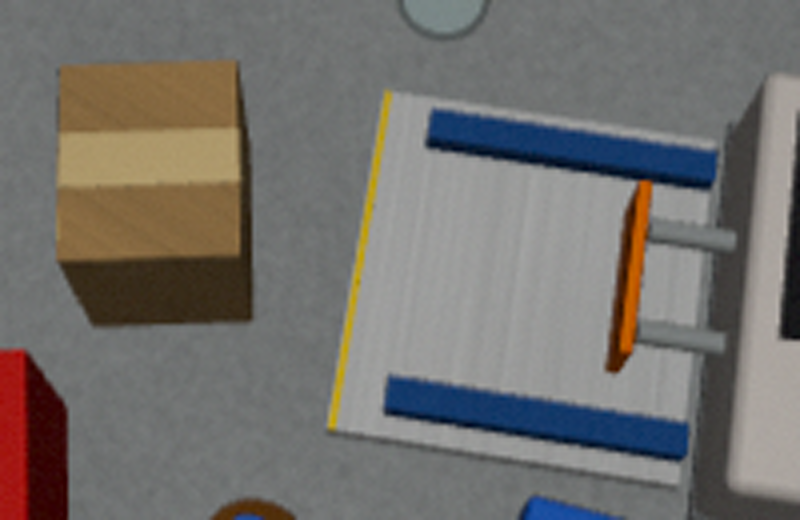

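The crop confirms the brown carton, with its top corners at scene px (210,161), (254,160), (255,209) and (209,210). From the measurements:

| Item | Position or direction |
|---|---|
| Carton | centre about (0.581, -0.121), x-heading about 98.5° |
| Tray | origin about (0.583, -0.012), heading about 88° |
| Stop face | tray x of about 0.15 |

I'll push with two spread fingers, set square to the tray.

Call:
send_rows(gripper=[-0.4,-0.4,-0.4,-0.4,-0.4,-0.4,-0.4], slide=[[0,0,0],[0,0,0],[0,0,0],[0,0,0],[0,0,0],[0,0,0],[0,0,0]], yaw=[-0.165,-0.165,-0.165,-0.165,-0.165,-0.165,-0.166])

```text
time_s: 0.98
ee_pos: [0.2126, -0.5339, 0.2307]
orientation: [[0.031, 1.0, -0.0], [1.0, -0.031, 0.001], [0.001, -0.0, -1.0]]
contact_force: [0.1, -0.3, -0.6]
opening: 0.701
```

Call:
send_rows(gripper=[-0.4,-0.4,-0.4,-0.4,-0.4,-0.4,-0.4,-0.4,-0.4,-0.4,-0.4], slide=[[30,32,0],[30,32,0],[30,32,0],[30,32,0],[30,32,0],[30,32,0],[30,32,0],[30,32,0],[30,32,0],[30,32,0],[20,32,0]], yaw=[0,0,0,0,0,0,0,0,0,0,0])

```text
time_s: 2.35
ee_pos: [0.5767, -0.2254, 0.2308]
orientation: [[0.035, 0.999, -0.001], [0.999, -0.035, 0.001], [0.001, -0.001, -1.0]]
contact_force: [0.6, -0.6, -0.1]
opening: 0.7
```

Run:
```python
from cell import bot
import cv2
s=bot.sense();print(s["ee_pos"],s["orientation"].round(4).tolist(),s["contact_force"],s["opening"],s["q"].round(1))
i=bot.snapshot("scene");cv2.imwrite("pics/s2.png",cv2.resize(i["img"][60:300,90:410],None,fx=2.5,fy=2.5)[:,:,::-1])
```

```text
[ 0.57674947 -0.22541977  0.23080896] [[0.0351, 0.9994, -0.0008], [0.9994, -0.0351, 0.0006], [0.0006, -0.0008, -1.0]] [ 0.59375653 -0.6151613  -0.05084539] 0.7001440903936494 [-32.3  16.   85.4   0.   78.7 -30.3]
```

View pics/s2.png

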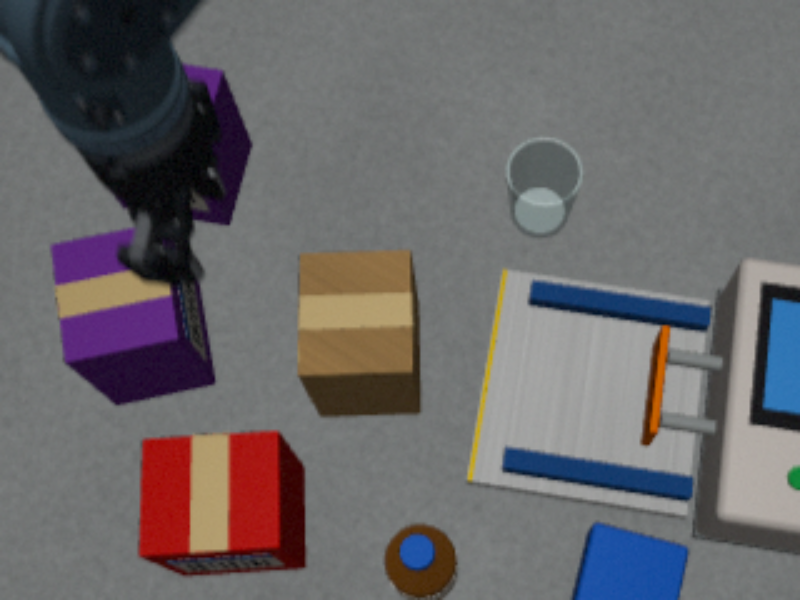

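The carton's label side is clear of the purple box, with about 90 mm between them. The fingers go down into that gap, and then I push gently.

Call:
send_rows(gripper=[-0.4,-0.4,-0.4,-0.4,-0.4,-0.4,-0.4], slide=[[9,0,0],[0,0,40],[0,0,40],[0,0,40],[0,0,30],[0,0,14],[0,0,0]], yaw=[0,0,0,0,0,0,0])

```text
time_s: 3.28
ee_pos: [0.5753, -0.2181, 0.0667]
orientation: [[0.037, 0.999, -0.002], [0.999, -0.037, 0.001], [0.001, -0.002, -1.0]]
contact_force: [0.5, 0.5, 0.2]
opening: 0.699
```

Call:
send_rows(gripper=[-0.4,-0.4,-0.4,-0.4,-0.4,-0.4,-0.4,-0.4,-0.4,-0.4], slide=[[5,0,0],[5,0,0],[5,0,0],[5,0,0],[5,0,0],[4,0,0],[4,0,0],[4,0,0],[4,0,0],[4,0,0]], yaw=[0,0,0,0,0,0,0,0,0,0])

```text
time_s: 4.53
ee_pos: [0.5777, -0.1729, 0.0672]
orientation: [[0.036, 0.999, -0.0], [0.999, -0.036, -0.0], [-0.0, -0.0, -1.0]]
contact_force: [0.3, -2.0, 0.3]
opening: 0.701
```

```bash
cat >> h.py <<'E'
def carton(s,roi,show=1):
    c=cv2.convexHull(big(mask(s,(8,50,50),(25,200,255),roi))[0]);p=cv2.approxPolyDP(c,2.5,True)[:,0]
    print("hull",p.tolist(),"z.13",np.round(ray(s,p,.13)[:,:2],3).tolist(),"z0",np.round(ray(s,p,0)[:,:2],3).tolist())
E
python3 - <<'E'
from cell import bot
from h import *
s=bot.sense();print(s["ee_pos"],s["contact_force"])
i=bot.snapshot("scene");j=bot.snapshot("side")
carton(i,(195,140,283,240));carton(j,(250,145,325,232))
a=np.hstack([cv2.resize(i["img"][140:260,180:310],(400,370)),cv2.resize(j["img"][130:250,230:360],(400,370))])
cv2.imwrite("pics/s3.png",a[:,:,::-1])
E
```

```text
[ 0.57772261 -0.17293918  0.06720217] [ 0.31538399 -2.03267858  0.28443711]
hull [[220, 158], [262, 163], [265, 185], [258, 228], [218, 221], [210, 205]] z.13 [[0.524, -0.156], [0.524, -0.066], [0.573, -0.053], [0.666, -0.055], [0.662, -0.137], [0.63, -0.159]] z0 [[0.467, -0.184], [0.467, -0.08], [0.524, -0.064], [0.632, -0.066], [0.627, -0.162], [0.59, -0.187]]
hull [[267, 151], [312, 158], [310, 195], [301, 222], [259, 213], [258, 176]] z.13 [[0.634, -0.159], [0.526, -0.159], [0.509, -0.044], [0.513, 0.035], [0.606, 0.03], [0.635, -0.075]] z0 [[0.669, -0.288], [0.544, -0.288], [0.525, -0.157], [0.53, -0.067], [0.637, -0.072], [0.67, -0.193]]
```

View pics/s3.png

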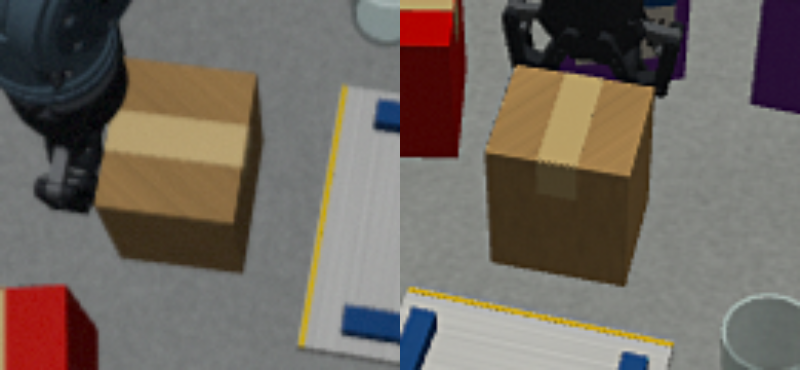

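The carton has turned square to the tray: its front base edge runs at 87.3° and is centred within 3 mm. The gap left is about 57 mm, so I continue and feel for contact.

Call:
send_rows(gripper=[-0.4,-0.4,-0.4,-0.4,-0.4,-0.4,-0.4,-0.4,-0.4,-0.4], slide=[[6,0,0],[6,0,0],[6,0,0],[6,0,0],[6,0,0],[6,0,0],[6,0,0],[4,0,0],[3,0,0],[1,0,0]], yaw=[0,0,0,0,0,0,0,0,0,0])

```text
time_s: 5.88
ee_pos: [0.5797, -0.123, 0.0673]
orientation: [[0.036, 0.999, -0.0], [0.999, -0.036, 0.0], [-0.0, -0.0, -1.0]]
contact_force: [0.0, -2.3, 1.5]
opening: 0.701
```

Call:
send_rows(gripper=[-0.4,-0.4], slide=[[1,0,0],[1,0,0]], yaw=[0,0])

```text
time_s: 6.12
ee_pos: [0.5798, -0.1213, 0.0673]
orientation: [[0.036, 0.999, 0.0], [0.999, -0.036, -0.0], [-0.0, 0.0, -1.0]]
contact_force: [-0.1, -2.1, 0.7]
opening: 0.701
```

Call:
send_rows(gripper=[-0.4,-0.4], slide=[[1,0,0],[1,0,0]], yaw=[0,0])

```text
time_s: 6.38
ee_pos: [0.58, -0.1196, 0.0676]
orientation: [[0.036, 0.999, 0.0], [0.999, -0.036, -0.001], [-0.001, 0.0, -1.0]]
contact_force: [-1.5, -5.9, 3.0]
opening: 0.699
```

Run:
```python
from cell import bot
from h import *
s=bot.sense();print(s["ee_pos"],s["contact_force"])
i=bot.snapshot("scene");j=bot.snapshot("side")
carton(i,(195,140,300,240));carton(j,(225,145,325,250))
```

```text
[ 0.58000568 -0.11961583  0.06756155] [-1.45498265 -5.87003562  2.98915289]
hull [[248, 162], [288, 169], [290, 184], [281, 237], [240, 225], [235, 206]] z.13 [[0.526, -0.096], [0.531, -0.01], [0.564, -0.002], [0.679, -0.006], [0.665, -0.091], [0.626, -0.108]] z0 [[0.469, -0.114], [0.475, -0.014], [0.514, -0.005], [0.647, -0.01], [0.63, -0.109], [0.586, -0.128]]
hull [[262, 166], [308, 174], [306, 210], [298, 236], [254, 227], [251, 193]] z.13 [[0.634, -0.108], [0.525, -0.106], [0.509, 0.0], [0.512, 0.073], [0.607, 0.07], [0.638, -0.022]] z0 [[0.668, -0.23], [0.544, -0.228], [0.526, -0.107], [0.529, -0.024], [0.638, -0.027], [0.672, -0.132]]
```

Contact is felt: 5.9 N with the TCP at y = -0.1196, and the carton is square. I back off, rise to about 115 mm and push along the tipping arc.

Call:
send_rows(gripper=[-0.4,-0.4,-0.4,-0.4,-0.4,-0.4,-0.4], slide=[[-4,0,0],[-6,0,0],[0,0,-20],[0,0,-20],[0,0,0],[5,0,0],[3,0,0]], yaw=[0,0,0,0,0,0,0])

```text
time_s: 7.35
ee_pos: [0.5792, -0.1205, 0.1066]
orientation: [[0.036, 0.999, -0.001], [0.999, -0.036, 0.001], [0.001, -0.001, -1.0]]
contact_force: [-0.4, 0.6, 0.3]
opening: 0.701
```

Call:
send_rows(gripper=[-0.4,-0.4,-0.4,-0.4,-0.4], slide=[[3,0,0],[4,0,-2],[5,0,-4],[5,0,-4],[5,0,-3]], yaw=[0,0,0,0,0])

```text
time_s: 7.98
ee_pos: [0.5807, -0.099, 0.1208]
orientation: [[0.036, 0.999, 0.0], [0.999, -0.036, -0.0], [-0.0, 0.0, -1.0]]
contact_force: [-1.4, -3.9, 2.0]
opening: 0.702
```

Run:
```python
from cell import bot
from h import *
s=bot.sense();print(s["ee_pos"],s["contact_force"])
i=bot.snapshot("scene");j=bot.snapshot("side")
a=np.hstack([cv2.resize(i["img"][140:260,200:330],(400,370)),cv2.resize(j["img"][130:250,230:360],(400,370))])
cv2.imwrite("pics/s4.png",a[:,:,::-1])
```

```text
[ 0.58072143 -0.09896422  0.12083591] [-1.39521171 -3.93029473  2.03229978]
```

View pics/s4.png

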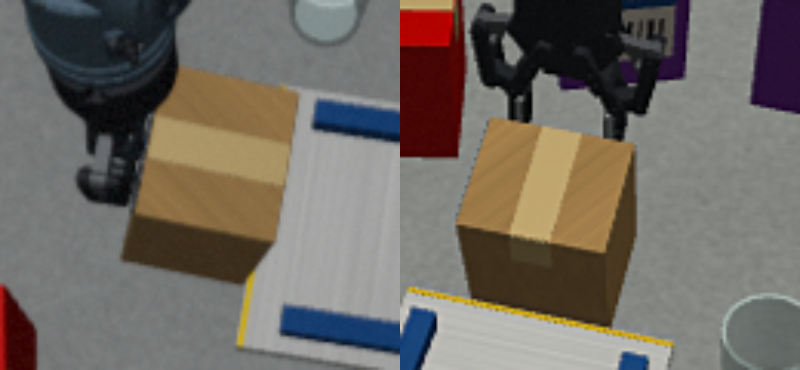

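The carton is tipping about 10° over the edge and stays square; the two fingers are spread high on the label side at 3.9 N. I continue along the arc.

Call:
send_rows(gripper=[-0.4,-0.4,-0.4,-0.4,-0.4,-0.4,-0.4,-0.4], slide=[[5,0,-3],[5,0,-3],[5,0,-2],[5,0,-2],[5,0,-2],[5,0,-2],[5,0,-2],[5,0,-1]], yaw=[0,0,0,0,0,0,0,0])

```text
time_s: 9.07
ee_pos: [0.5817, -0.0586, 0.1371]
orientation: [[0.036, 0.999, -0.001], [0.999, -0.036, 0.0], [0.0, -0.001, -1.0]]
contact_force: [0.4, -1.6, 0.8]
opening: 0.697
```

Call:
send_rows(gripper=[-0.4,-0.4,-0.4,-0.4], slide=[[5,0,-1],[5,0,-1],[5,0,0],[5,0,0]], yaw=[0,0,0,0])

```text
time_s: 9.57
ee_pos: [0.5827, -0.0388, 0.1392]
orientation: [[0.036, 0.999, -0.0], [0.999, -0.036, 0.0], [0.0, -0.0, -1.0]]
contact_force: [0.2, -0.5, 1.0]
opening: 0.697
```

Run:
```python
from cell import bot
from h import *
s=bot.sense();print(s["ee_pos"],s["contact_force"])
i=bot.snapshot("scene");j=bot.snapshot("side")
a=np.hstack([cv2.resize(i["img"][140:260,220:350],(400,370)),cv2.resize(j["img"][140:270,210:350],(400,370))])
cv2.imwrite("pics/s5.png",a[:,:,::-1])
```

```text
[ 0.58265474 -0.03881283  0.13923463] [ 0.21173549 -0.53953806  0.98031695]
```

View pics/s5.png

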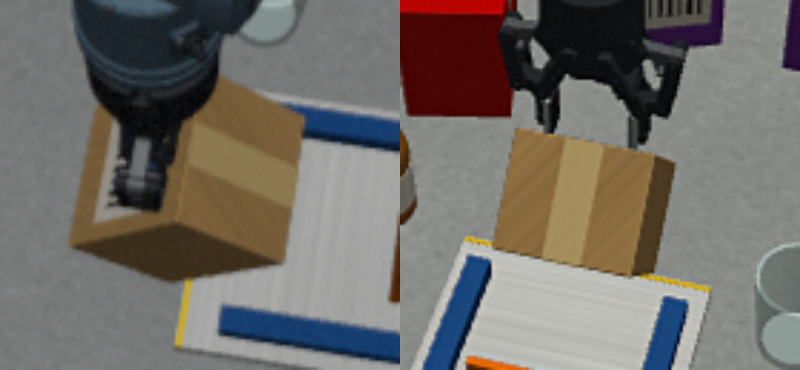

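The carton leans about 40° with its label visible behind. A little more will send it over.

Call:
send_rows(gripper=[-0.4,-0.4,-0.4,-0.4,-0.4,-0.4,-0.4,-0.4], slide=[[4,0,0],[4,0,0],[4,0,0],[4,0,0],[0,0,0],[0,0,0],[0,0,0],[0,0,0]], yaw=[0,0,0,0,0,0,0,0])

```text
time_s: 10.68
ee_pos: [0.5833, -0.0234, 0.1393]
orientation: [[0.036, 0.999, -0.0], [0.999, -0.036, 0.0], [0.0, -0.0, -1.0]]
contact_force: [-0.1, -0.1, -0.1]
opening: 0.701
```

Call:
send_rows(gripper=[-0.4,-0.4,-0.4,-0.4,-0.4,-0.4,-0.4,-0.4], slide=[[0,0,-30],[-20,0,-30],[-30,0,0],[-30,0,0],[-30,0,0],[0,0,0],[0,0,0],[0,0,0]], yaw=[0,0,0,0,0,0,0,0])

```text
time_s: 11.68
ee_pos: [0.5793, -0.1322, 0.1992]
orientation: [[0.035, 0.999, -0.0], [0.999, -0.035, 0.0], [0.0, -0.0, -1.0]]
contact_force: [0.1, 1.0, 0.2]
opening: 0.703
```

Run:
```python
from cell import bot
from h import *
s=bot.sense();print(s["ee_pos"],s["contact_force"])
i=bot.snapshot("scene");j=bot.snapshot("side")
a=np.hstack([cv2.resize(i["img"][150:270,230:360],(400,370)),cv2.resize(j["img"][180:310,200:340],(400,370))])
cv2.imwrite("pics/s6.png",a[:,:,::-1])
carton(i,(240,140,345,250));carton(j,(200,145,325,290))
```

```text
[ 0.57930812 -0.1322021   0.1992146 ] [0.06739977 1.03446089 0.24621431]
hull [[325, 178], [315, 235], [281, 237], [260, 226], [258, 213], [267, 169], [291, 167]] z.13 [[0.542, 0.069], [0.666, 0.061], [0.679, -0.006], [0.662, -0.051], [0.635, -0.059], [0.536, -0.054], [0.526, -0.004]] z0 [[0.488, 0.078], [0.632, 0.068], [0.647, -0.01], [0.627, -0.062], [0.596, -0.071], [0.482, -0.065], [0.469, -0.008]]
hull [[257, 186], [303, 196], [302, 220], [289, 262], [243, 254], [240, 228]] z.13 [[0.63, -0.045], [0.523, -0.038], [0.512, 0.029], [0.517, 0.14], [0.612, 0.142], [0.635, 0.079]] z0 [[0.663, -0.158], [0.542, -0.15], [0.529, -0.074], [0.534, 0.054], [0.643, 0.055], [0.67, -0.017]]
```

View pics/s6.png

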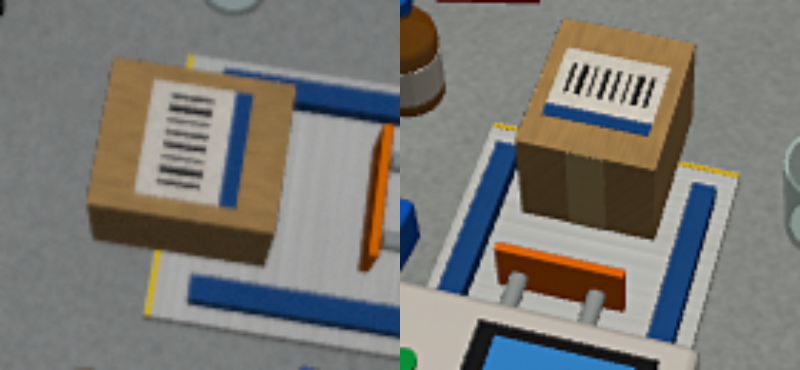

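The carton lies squarely in the tray with its label up: 87° heading, centred, and its front about 70 mm from the orange stop. I go down behind it with the fingers at about 50 mm and push.

Call:
send_rows(gripper=[-0.4,-0.4,-0.4,-0.4,-0.4,-0.4], slide=[[0,0,35],[0,0,40],[0,0,40],[0,0,30],[0,0,9],[0,0,0]], yaw=[0,0,0,0,0,0])

```text
time_s: 12.52
ee_pos: [0.5794, -0.1329, 0.0454]
orientation: [[0.036, 0.999, -0.0], [0.999, -0.036, 0.0], [0.0, -0.0, -1.0]]
contact_force: [-0.3, 0.1, 0.3]
opening: 0.701
```

Call:
send_rows(gripper=[-0.4,-0.4,-0.4,-0.4,-0.4,-0.4,-0.4,-0.4,-0.4,-0.4,-0.4,-0.4], slide=[[10,0,0],[10,0,0],[10,0,0],[10,0,0],[6,0,0],[5,0,0],[5,0,0],[5,0,0],[5,0,0],[5,0,0],[5,0,0],[5,0,0]], yaw=[0,0,0,0,0,0,0,0,0,0,0,0])

```text
time_s: 14.02
ee_pos: [0.5826, -0.0522, 0.0456]
orientation: [[0.036, 0.999, 0.001], [0.999, -0.036, -0.0], [-0.0, 0.001, -1.0]]
contact_force: [0.6, -3.6, 4.9]
opening: 0.703
```

Call:
send_rows(gripper=[-0.4,-0.4,-0.4,-0.4,-0.4,-0.4,-0.4,-0.4], slide=[[4,0,0],[4,0,0],[4,0,0],[4,0,0],[3,0,0],[3,0,0],[2,0,0],[0,0,0]], yaw=[0,0,0,0,0,0,0,0])

```text
time_s: 15.02
ee_pos: [0.5833, -0.028, 0.0456]
orientation: [[0.036, 0.999, 0.001], [0.999, -0.036, 0.0], [0.0, 0.001, -1.0]]
contact_force: [-0.3, -3.7, 5.1]
opening: 0.699
```

Run:
```python
from cell import bot
from h import *
s=bot.sense();print(s["ee_pos"],s["contact_force"])
i=bot.snapshot("scene");j=bot.snapshot("side")
a=np.hstack([cv2.resize(i["img"][150:270,260:390],(400,370)),cv2.resize(j["img"][190:320,200:340],(400,370))])
cv2.imwrite("pics/s7.png",a[:,:,::-1])
```

```text
[ 0.58334313 -0.02799245  0.04556006] [-0.33638574 -3.73100635  5.14984484]
```

View pics/s7.png

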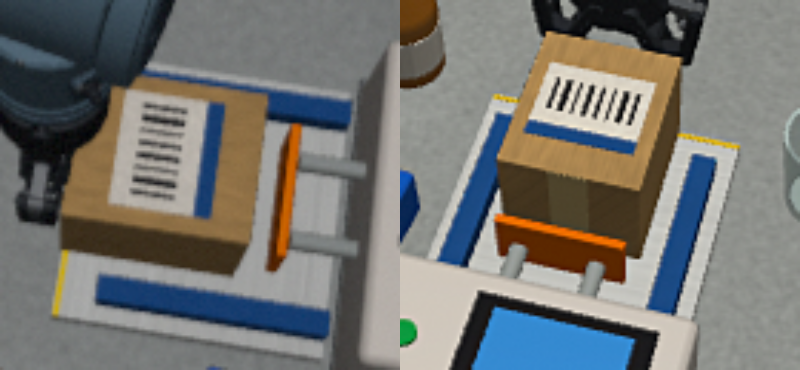

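The carton is near the stop, about 15 mm away, and still square. The 5 N vertical reading suggests the gripper touches the carton's top edge, so I raise it a little.

Call:
send_rows(gripper=[-0.4,-0.4,-0.4,-0.4,-0.4], slide=[[-3,0,0],[0,0,-5],[0,0,-3],[3,0,0],[2,0,0]], yaw=[0,0,0,0,0])

```text
time_s: 15.75
ee_pos: [0.5832, -0.0263, 0.0534]
orientation: [[0.036, 0.999, 0.0], [0.999, -0.036, -0.0], [-0.0, 0.0, -1.0]]
contact_force: [0.0, -3.1, 0.7]
opening: 0.701
```

Call:
send_rows(gripper=[-0.4,-0.4,-0.4], slide=[[2,0,0],[2,0,0],[2,0,0]], yaw=[0,0,0])

```text
time_s: 16.12
ee_pos: [0.5834, -0.0203, 0.0533]
orientation: [[0.036, 0.999, 0.0], [0.999, -0.036, -0.0], [-0.0, 0.0, -1.0]]
contact_force: [-0.1, -3.2, 0.8]
opening: 0.701
```

Vertical force is gone, and sliding friction is about 3 N. I feel forward for the stop.

Call:
send_rows(gripper=[-0.4,-0.4,-0.4,-0.4,-0.4], slide=[[1,0,0],[1,0,0],[1,0,0],[1,0,0],[0,0,0]], yaw=[0,0,0,0,0])

```text
time_s: 16.75
ee_pos: [0.5835, -0.0161, 0.0533]
orientation: [[0.036, 0.999, -0.0], [0.999, -0.036, 0.0], [0.0, -0.0, -1.0]]
contact_force: [0.1, -1.5, 0.4]
opening: 0.701
```

Call:
send_rows(gripper=[-0.4,-0.4,-0.4], slide=[[1,0,0],[1,0,0],[0,0,0]], yaw=[0,0,0])

```text
time_s: 17.12
ee_pos: [0.5836, -0.0141, 0.0533]
orientation: [[0.036, 0.999, -0.0], [0.999, -0.036, 0.0], [0.0, -0.0, -1.0]]
contact_force: [1.1, -1.8, -0.2]
opening: 0.704
```

Call:
send_rows(gripper=[-0.4,-0.4,-0.4], slide=[[1,0,0],[1,0,0],[0,0,0]], yaw=[0,0,0])

```text
time_s: 17.5
ee_pos: [0.5837, -0.0121, 0.0533]
orientation: [[0.036, 0.999, -0.0], [0.999, -0.036, 0.0], [0.0, -0.0, -1.0]]
contact_force: [1.0, -1.9, 1.6]
opening: 0.702
```

Call:
send_rows(gripper=[-0.4,-0.4,-0.4], slide=[[1,0,0],[1,0,0],[0,0,0]], yaw=[0,0,0])

```text
time_s: 17.88
ee_pos: [0.5837, -0.0101, 0.0533]
orientation: [[0.036, 0.999, -0.0], [0.999, -0.036, 0.0], [0.0, -0.0, -1.0]]
contact_force: [-0.3, -2.7, 0.0]
opening: 0.703
```

Call:
send_rows(gripper=[-0.4,-0.4,-0.4], slide=[[1,0,0],[1,0,0],[0,0,0]], yaw=[0,0,0])

```text
time_s: 18.25
ee_pos: [0.5838, -0.0081, 0.0532]
orientation: [[0.036, 0.999, -0.0], [0.999, -0.036, 0.0], [0.0, -0.0, -1.0]]
contact_force: [0.3, -1.0, 0.6]
opening: 0.704
```

Call:
send_rows(gripper=[-0.4,-0.4,-0.4], slide=[[1,0,0],[1,0,0],[0,0,0]], yaw=[0,0,0])

```text
time_s: 18.62
ee_pos: [0.5839, -0.0061, 0.0533]
orientation: [[0.036, 0.999, -0.0], [0.999, -0.036, 0.0], [0.0, -0.0, -1.0]]
contact_force: [-0.6, -1.9, 0.1]
opening: 0.7
```

Call:
send_rows(gripper=[-0.4,-0.4,-0.4], slide=[[1,0,0],[0,0,0],[0,0,0]], yaw=[0,0,0])

```text
time_s: 19.0
ee_pos: [0.5839, -0.0051, 0.0532]
orientation: [[0.036, 0.999, -0.0], [0.999, -0.036, 0.0], [0.0, -0.0, -1.0]]
contact_force: [-0.1, -1.7, 0.5]
opening: 0.701
```

Call:
send_rows(gripper=[-0.4,-0.4,-0.4], slide=[[1,0,0],[0,0,0],[0,0,0]], yaw=[0,0,0])

```text
time_s: 19.38
ee_pos: [0.5839, -0.0045, 0.0533]
orientation: [[0.036, 0.999, -0.0], [0.999, -0.036, -0.0], [-0.0, -0.0, -1.0]]
contact_force: [-1.3, -4.1, -0.2]
opening: 0.702
```

Stop contact starts: force is rising and the TCP is lagging. I press in small steps.

Call:
send_rows(gripper=[-0.4,-0.4,-0.4], slide=[[1,0,0],[0,0,0],[0,0,0]], yaw=[0,0,0])

```text
time_s: 19.75
ee_pos: [0.584, -0.0038, 0.0533]
orientation: [[0.036, 0.999, -0.0], [0.999, -0.036, -0.001], [-0.001, -0.0, -1.0]]
contact_force: [-1.4, -5.3, 0.1]
opening: 0.699
```

Call:
send_rows(gripper=[-0.4,-0.4,-0.4], slide=[[1,0,0],[0,0,0],[0,0,0]], yaw=[0,0,0])

```text
time_s: 20.12
ee_pos: [0.584, -0.0033, 0.0534]
orientation: [[0.036, 0.999, -0.0], [0.999, -0.036, -0.001], [-0.001, -0.0, -1.0]]
contact_force: [-0.9, -7.9, 0.5]
opening: 0.702
```

Call:
send_rows(gripper=[-0.4,-0.4,-0.4], slide=[[1,0,0],[0,0,0],[0,0,0]], yaw=[0,0,0])

```text
time_s: 20.5
ee_pos: [0.584, -0.0028, 0.0534]
orientation: [[0.036, 0.999, -0.0], [0.999, -0.036, -0.002], [-0.002, -0.0, -1.0]]
contact_force: [-2.6, -9.7, 1.1]
opening: 0.701
```

Call:
send_rows(gripper=[-0.4,-0.4,-0.4], slide=[[1,0,0],[0,0,0],[0,0,0]], yaw=[0,0,0])

```text
time_s: 20.88
ee_pos: [0.584, -0.0023, 0.0535]
orientation: [[0.036, 0.999, -0.0], [0.999, -0.036, -0.003], [-0.003, -0.0, -1.0]]
contact_force: [-2.9, -11.2, 0.8]
opening: 0.699
```

Call:
send_rows(gripper=[-0.4,-0.4,-0.4], slide=[[0.5,0,0],[0,0,0],[0,0,0]], yaw=[0,0,0])

```text
time_s: 21.25
ee_pos: [0.584, -0.0021, 0.0536]
orientation: [[0.036, 0.999, -0.0], [0.999, -0.036, -0.003], [-0.003, -0.0, -1.0]]
contact_force: [-3.2, -12.5, 2.3]
opening: 0.701
```

Call:
send_rows(gripper=[-0.4,-0.4,-0.4,-0.4,-0.4,-0.4], slide=[[0.5,0,0],[0,0,0],[0,0,0],[0,0,0],[0,0,0],[0,0,0]], yaw=[0,0,0,0,0,0])

```text
time_s: 22.0
ee_pos: [0.584, -0.0018, 0.0536]
orientation: [[0.036, 0.999, -0.0], [0.999, -0.036, -0.003], [-0.003, -0.0, -1.0]]
contact_force: [-3.0, -14.9, 1.9]
opening: 0.702
```

The tool reads about 14 N; less roughly 2 N of friction, the stop sees about 12 N. I release gently and withdraw.

Call:
send_rows(gripper=[-0.4,-0.4,-0.4,-0.4,-0.4,-0.4,-0.4,-0.4,-0.4,-0.4,-0.4,-0.4], slide=[[-2,0,0],[-2,0,0],[-2,0,0],[-3,0,0],[-6,0,0],[-15,0,0],[-25,0,0],[-25,0,0],[0,0,-40],[0,0,-50],[0,0,-40],[0,0,0]], yaw=[0,0,0,0,0,0,0,0,0,0,0,0])

```text
time_s: 23.5
ee_pos: [0.5838, -0.0809, 0.1878]
orientation: [[0.037, 0.999, 0.008], [0.999, -0.036, -0.003], [-0.002, 0.008, -1.0]]
contact_force: [-0.4, 0.2, 0.1]
opening: 0.702
```

Call:
send_rows(gripper=[-0.4,-0.4,-0.4,-0.4,-0.4,-0.4,-0.4,-0.4], slide=[[-30,-20,0],[-30,-20,0],[-30,-20,0],[-30,-20,0],[0,0,0],[0,0,0],[0,0,0],[0,0,0]], yaw=[0,0,0,0,0,0,0,0])

```text
time_s: 24.5
ee_pos: [0.4973, -0.1956, 0.1831]
orientation: [[0.035, 0.999, -0.0], [0.999, -0.035, 0.0], [0.0, -0.0, -1.0]]
contact_force: [0.2, 0.2, -0.0]
opening: 0.701
```

Run:
```python
from cell import bot
from h import *
s=bot.sense();print(s["time_s"],s["ee_pos"],s["contact_force"])
i=bot.snapshot("scene");j=bot.snapshot("side")
a=np.hstack([cv2.resize(i["img"][90:330,180:400],(400,436)),cv2.resize(j["img"][150:330,190:355],(400,436))])
cv2.imwrite("pics/s8.png",a[:,:,::-1])
```

```text
24.5 [ 0.49733934 -0.19555482  0.18310872] [ 0.15913368  0.19828641 -0.02514315]
```

View pics/s8.png

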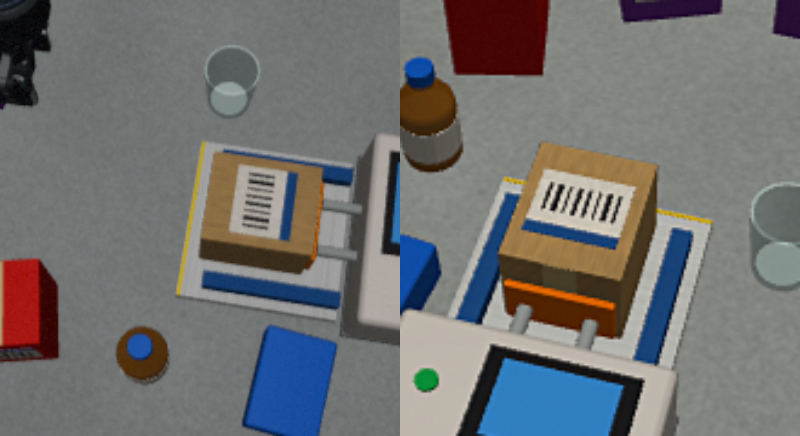

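The carton lies between the guides with its label up, touching the orange stop. The bystanders look unmoved and the arm is clear, so I hand in.

```bash
python3 -c "
from cell import bot
print(bot.sign_off())"
```

```text
the job is handed in; nothing more can be done
None
```

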